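Reset the tripped breaker on the bench's 12 V panel

TASK

One of the four breaker buttons on the 12 V panel has popped out. Using only the fingertips and gentle presses, switch the panel's master rocker off by pressing its raised half, push the popped-out button fully home so that it stays in, then press the master back on and withdraw. Do not touch the other three breakers, do not pick anything up, and leave the multimeter, the screwdriver and the fuse box where they lie.

Things in the scene. Friction and masses are not known exactly. Their poses are not given: they have to be found in the camera images.
- panel: Grey metal box, 150 deep (x) by 106 wide (y) by 58 mm high, top level, screwed to the bench by a lug at front and back. Origin under its centre on the bench; x points to its back (binding posts), y to its left, z up. Rocker centre at x = -48, y = 0 mm; breakers at x = 0 or +50 and y = +25 or -25 mm, a different one in each place each time.
- master (a joint): Master switch: black rocker 54 mm long (panel y) by 30 wide in a bezel 4 mm high, hinged at mid-length along panel x, level with the face plate. 0 = on: right half (red bar) level, 2 mm above the bezel, left half (white dot) raised by 0.36 rad; 0.36 = off: the reverse. Pressing mid-half takes about 3.5 N at first, then less; past 0.18 rad it snaps over and stays.
- master_left (a point): Point on the top surface of the rocker's left half (white dot), in its middle, 17 mm from the hinge. It moves with the rocker: 6 mm above the face plate when that half is down (off), about 12 mm above it when raised (on). Press it to switch off.
- master_right (a point): The same point on the rocker's right half (red bar): down when on, raised when off. Press it to switch on.
- breaker0: Push-to-reset breaker 0: hexagon nut 26 mm across and 4.5 mm high on the face plate, with a round button in its middle, its black cap 14 mm in diameter. Origin on the face plate (58 mm above the bench) on the button's axis, z up. The button's top is 15 mm above the origin when popped out (an orange ring then shows round and below its cap) and 7 mm when home.
- breaker1: Push-to-reset breaker 1: hexagon nut 26 mm across and 4.5 mm high on the face plate, with a round button in its middle, its black cap 14 mm in diameter. Origin on the face plate (58 mm above the bench) on the button's axis, z up. The button's top is 15 mm above the origin when popped out (an orange ring then shows round and below its cap) and 7 mm when home.
- breaker2: Push-to-reset breaker 2: hexagon nut 26 mm across and 4.5 mm high on the face plate, with a round button in its middle, its black cap 14 mm in diameter. Origin on the face plate (58 mm above the bench) on the button's axis, z up. The button's top is 15 mm above the origin when popped out (an orange ring then shows round and below its cap) and 7 mm when home.
- breaker3: Push-to-reset breaker 3: hexagon nut 26 mm across and 4.5 mm high on the face plate, with a round button in its middle, its black cap 14 mm in diameter. Origin on the face plate (58 mm above the bench) on the button's axis, z up. The button's top is 15 mm above the origin when popped out (an orange ring then shows round and below its cap) and 7 mm when home.
- button0 (a joint): Button of breaker 0: 0 = popped out, 0.008 m = home (pushed straight down). It snaps over centre: about 3.5 N to start it, falling to nothing at 0.005, beyond which it springs home and stays against its stop.
- button1 (a joint): Button of breaker 1: 0 = popped out, 0.008 m = home (pushed straight down). It snaps over centre: about 3.5 N to start it, falling to nothing at 0.005, beyond which it springs home and stays against its stop.
- button2 (a joint): Button of breaker 2: 0 = popped out, 0.008 m = home (pushed straight down). It snaps over centre: about 3.5 N to start it, falling to nothing at 0.005, beyond which it springs home and stays against its stop.
- button3 (a joint): Button of breaker 3: 0 = popped out, 0.008 m = home (pushed straight down). It snaps over centre: about 3.5 N to start it, falling to nothing at 0.005, beyond which it springs home and stays against its stop.
- multimeter: Yellow and black multimeter, 134 x 68 x 42 mm, lying loose behind the panel, to the left; origin under its centre. Leave it alone.
- screwdriver: Screwdriver with yellow handle, 168 mm long, 22 mm thick, lying loose to the left of the panel; its length is its y axis, origin under its middle. Leave it alone.
- fuse_box: Small red box of fuses with a clear lid, 34 x 50 x 19 mm, loose at the right of the panel's near end; origin under its centre. Leave it alone.

How it is judged:
By the outcome, as a careful person would: the job done as asked, in the order asked, and still so for the second after the job is handed in, with the robot touching nothing.
It also fails if it takes over 35 s, if anything falls off the work surface, if the arm or the gripper's body presses on something with over 40 N, if the wrist force passes 120 N, or if a joint passes its speed limit or range.

ROBOT

A 7-joint arm with a two-finger parallel gripper is mounted at the origin on a cart in front of the work surface, level with it; the furniture and walls round the work are solid. World frame = base frame: x ahead of the robot, y to its left, z up, the work surface at z = 0. Lengths are in m, angles in rad, forces in N, time in s.
With the tool pointing down it reaches from about 0.35 to 0.9 m from the base axis. Payload 8.1 kg.
Tool frame: the origin (TCP) lies midway between the tips of the shut fingers; the grasp point (between the pads) lies arm.tcp_to_grasp behind it (arm.tcp_to_grasp is the distance from the TCP to the grasp point, in m); z points along the fingers, y is the line along which they close (so a half turn about z gives the same grasp; the last joint's range is limited). The gripper opens to 92 mm and grips with 3 to 60 N. Pads are 19 mm wide; open, the fingers measure 130 mm over their backs; the gripper's body (75 mm by 190 mm) begins 47 mm behind the grasp point.
Start: joints at [1.121, 0.434, 0.025, 1.573, -0.012, 1.134, -0.075], TCP at [0.212, -0.588, 0.227] pointing down, gripper open.
Joint ranges: [-2.62, 2.62], [-0.44, 2.09], [-1.27, 1.32], [0.08, 2.57], [-1.32, 4.46], [0.12, 2], [-2.74, 2.74]. Speed limits (rad/s): [2.22, 2.22, 3.01, 3.01, 3.14, 3.14, 3.14].

INTERFACE

Orientations are given as a rotation vector (axis times angle).
In Python, from cell import observe, get_image, arm gives the robot as it stands. The module is installed in compiled form; this text tells all that it offers.
- The arm moves only by the tool drive_tool, never from a script. Its argument "steps" is a list of rows, each a list of 5 numbers: the closure, from 0 (fully open) to 1 (shut), then the shift along the world's x, y, z in mm, then the turn about the world's z in rad. In form: [[hand, x, y, z, roll], ...]. A call has 1 to 20 rows; each row shifts and turns the commanded pose from where the row before left it; what a row does not reach is not made up. A row lasts 1/12 s, in which the tool goes at most 41.7 mm and 7.16 degrees, less where a joint would pass 70% of its speed; a pose out of reach is approached as far as the arm can. A call with a gripper value outside its range is refused whole. The fingers move at their own pace and stop on an object; "grip_force" is the grip in N (left out, the last holds). Time passes only in rows, so rows that do not move let the fingers close. It gives the time, the measured TCP pose, the force, the opening and the grip force at its end, in the units of the state.
- observe(): the state, without advancing time (a new reading comes with each control period).
- get_image(name): name is "scene" or "top" or "wrist"; returns a dict with "image" (480x640x3 uint8, red, green, blue), "vfov" (degrees; the focal length in pixels is half the picture's height over the tangent of half this angle, whatever the lens; pixels are square), "cx", "cy" (the principal point, pixels), "xyz" and "attitude" of the camera in the world. Camera axes: x right, y down, z forward; pixel columns grow to the right and rows downward; lengths in m; the calibration is good to about 2 mm. A picture is of the moment at which its call begins. There is no depth.
- arm.sign_off(): hands the job in; it is judged then, once.
The state is a dict: "clock": time; "joints": joint angles; "dq": joint speeds; "joint_efforts": joint torques, N m; "position": TCP position; "ee_rot": TCP orientation; "force": force on the tool from outside, world axes, zero at the start; "ft_torque": the same for the moment, N m; "width": opening from 0.0 (shut) to 1.0 (fully open); "gripper_force": force on a finger pad.
Only numpy, scipy, OpenCV 4.12 (cv2) and the standard library are available. Lean on these libraries where they do the work, as an engineer would, in place of code of your own. Each camera call takes 0.05 s, during which the arm holds its last target. There are 200 camera calls.

## Working session

There is one attempt and no reset: what is moved stays moved. The work goes in short steps, Python scripts to look and compute and a tool call to move; the robot and the scene stay as the last step left them, time stands still between calls to the robot, and variables do not carry over. Pictures are saved under pics/ and viewed, at most 10 in all, crops included, and the job is handed in when it is done.

Besides the shell and the picture viewer there is one more tool, called by a JSON object that holds its "op" and its "data". drive_tool: Moves the arm, as the interface text tells. Its arguments: {"type":"object","properties":{"steps":{"type":"array"},"grip_force":{"type":"number"}},"required":["steps"]}

```bash
mkdir -p pics; cat > h.py <<'E'
import numpy as np, cv2
from scipy.spatial.transform import Rotation as R
from cell import observe, get_image, arm
def grab(n,f):
    d=get_image(n); cv2.imwrite(f'pics/{f}.png',d['image'][:,:,::-1]); 
    np.savez(f'pics/{f}.npz',**{k:np.asarray(v) for k,v in d.items()}); return d
def rot(a):
    a=np.asarray(a,float)
    return a if a.shape==(3,3) else (R.from_rotvec(a).as_matrix() if a.size==3 else R.from_quat(a).as_matrix())
def ray(d,u,v,z):
    f=240/np.tan(np.radians(float(d['vfov']))/2)
    r=rot(d['attitude'])@np.array([(u-d['cx'])/f,(v-d['cy'])/f,1]); c=np.asarray(d['xyz'])
    return c+r*(z-c[2])/r[2]
def proj(d,p):
    f=240/np.tan(np.radians(float(d['vfov']))/2)
    q=rot(d['attitude']).T@(np.asarray(p)-d['xyz']); return f*q[:2]/q[2]+[d['cx'],d['cy']]
E
python3 - <<'E'
from h import *
for n in('scene','top'):
    d=grab(n,n+'1'); print(n,d['vfov'],d['cx'],d['cy'],d['xyz'],d['attitude'])
o=observe();print(o['clock'],o['position'],o['ee_rot'],o['width'],o['force'],arm.tcp_to_grasp)
E
```

```text
scene 44.65619476228192 324.8603699708953 254.50689195496165 [ 0.07939605 -0.11589958  0.72834787] [-2.15080148  1.26446595 -0.47412507]
top 43.255152115852525 313.23354355692476 243.78302109333652 [0.45751849 0.15092383 0.94221873] [-2.15778971  2.1299878  -0.13991377]
0.1 [ 0.21222107 -0.58738401  0.22604068] [-3.09316880e+00 -5.41604095e-01  5.60395158e-04] 1.0002204755005448 [ 0.60488384 -0.03458529  0.58414494] 0.0188
```

View pics/top1.png

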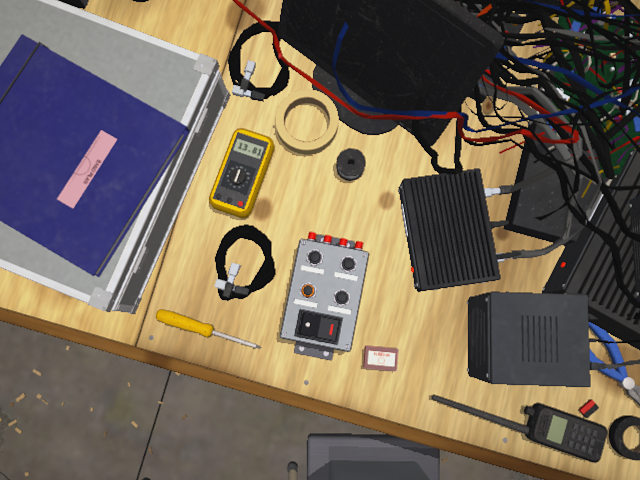

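View pics/scene1.png

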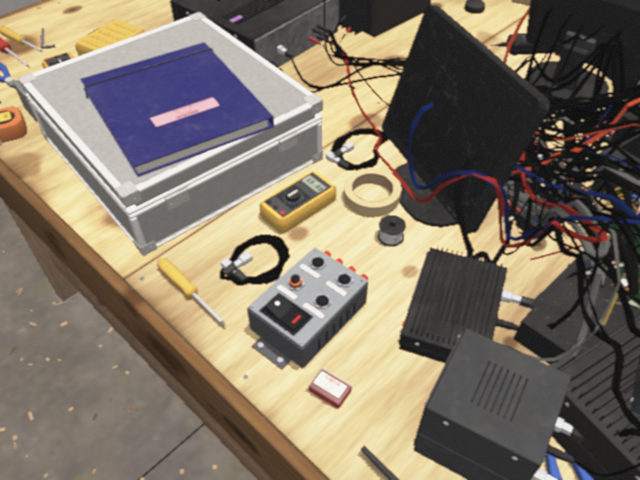

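The top view shows the panel at about (325,295). The popped button with its orange ring is the near-left one at (308,291), the white dot is at (307,325) and the red bar at (331,329). I'll enlarge the panel in both views.

```bash
python3 - <<'E'
import cv2,numpy as np
a=cv2.imread('pics/top1.png')[225:365,265:385]; b=cv2.imread('pics/scene1.png')[240:370,240:380]
a=cv2.resize(a,None,fx=4,fy=4,interpolation=2)[:560]; b=cv2.resize(b,(320,297),interpolation=2)
c=np.zeros((560,800,3),np.uint8); c[:,:480]=a; c[:297,480:]=b
cv2.imwrite('pics/crop1.png',c)
E
```

```text
(no output)
```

View pics/crop1.png

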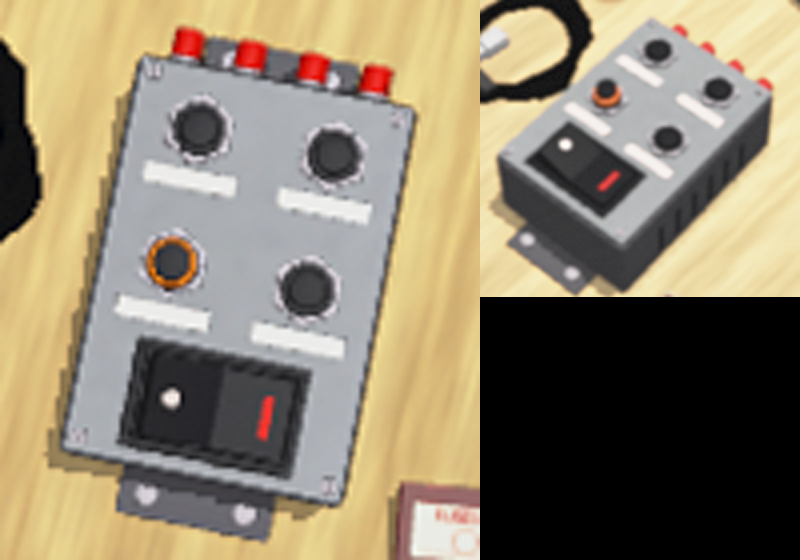

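```bash
cat >> h.py <<'E'
def fit(L,W):
    L,W=np.array(L)[:,:2],np.array(W)[:,:2]
    l,w=L.mean(0),W.mean(0)
    H=(L-l).T@(W-w); th=np.arctan2(H[0,1]-H[1,0],H[0,0]+H[1,1])
    c,s=np.cos(th),np.sin(th); M=np.array([[c,-s],[s,c]]); t=w-M@l
    return th,t,M,(W-(L@M.T+t))*1000
E
python3 - <<'E'
from h import *
L=[[75,53],[75,-53],[-75,-53],[-75,53],[50,25],[50,-25],[0,-25],[0,25]]; L=np.array(L)/1000
Z=[.058]*4+[.065]*3+[.073]
top=np.load('pics/top1.npz'); sc=np.load('pics/scene1.npz')
U=np.array([[138,55],[415,105],[340,503],[62,452],[199,128],[333,154],[306,289],[173,261]])/4+[265-.375,225-.375]
W=[ray(top,*u,z) for u,z in zip(U,Z)]
th,t,M,r=fit(L,W); print('top',th,t,r.round(1).tolist())
U2=np.array([[657-480,52],[718-480,90],[668-480,138],[606-480,89]])/2.2857+240-.28
W2=[ray(sc,*u,z) for u,z in zip(U2,Z[4:])]
th2,t2,_,r=fit(L[4:],W2); print('scene',th2,t2,r.round(1).tolist())
th4,t4,_,r=fit(L[4:],W[4:]); print('topcaps',th4,t4)
for n,l in dict(left=[-.048,.017],right=[-.048,-.017],pop=[0,.025]).items(): print(n,M@l+t)
o=observe();m=rot(o['ee_rot']);print('tool y angle',np.arctan2(m[1,1],m[0,1]),m[:,2])
E
```

```text
top -0.17517601570546104 [0.50898622 0.14333054] [[-1.8, -0.8], [-0.7, 1.4], [2.3, 2.0], [0.6, -1.9], [-0.0, -0.5], [-0.2, -0.2], [-0.2, 0.6], [0.1, -0.6]]
scene -0.185298619658161 [0.50518888 0.14183608] [[-1.2, -0.3], [-0.3, -0.0], [0.9, 0.1], [0.6, 0.2]]
topcaps -0.18222142204325736 [0.50892575 0.14332052]
left [0.4646836  0.16843588]
right [0.45875803 0.13495622]
pop [0.51334326 0.16794793]
tool y angle -1.2241171453805044 [-5.87023335e-04  1.28317439e-03 -9.99999004e-01]
```

{"op": "drive_tool", "data": {"steps": [[1,10,30,6,0.052],[1,10,30,6,0.052],[1,10,30,6,0.052],[1,10,30,6,0.052],[1,10,30,6,0.052],[1,10,30,6,0.052],[1,10,30,6,0.052],[1,10,30,6,0.052],[1,10,30,0,0.052],[1,10,30,0,0.052],[1,10,30,0,0.052],[1,10,30,0,0.052],[1,10,30,0,0.052],[1,10,30,0,0.052],[1,10,30,0,0.052],[1,10,30,0,0.052],[1,10,30,0,0.052],[1,10,30,0,0.052],[1,10,30,0,0.052],[1,10,30,0,0.052]], "grip_force": 10}}

```text
clock: 1.77
position: [0.4123, 0.0136, 0.2747]
ee_rot: [2.414, 2.011, -0.0]
force: [1.0, -0.8, 0.3]
width: 0.004
gripper_force: 0.0
```

{"op": "drive_tool", "data": {"steps": [[1,10,32,0,0],[1,10,32,-5,0],[1,10,32,-5,0],[1,10,32,-5,0],[1,0,0,0,0],[1,0,0,0,0]]}}

```text
clock: 2.27
position: [0.452, 0.1421, 0.2591]
ee_rot: [-2.411, -2.012, 0.001]
force: [-0.5, -1.3, -0.6]
width: 0.005
gripper_force: 0.0
```

```bash
python3 - <<'E'
from h import *
o=observe();m=rot(o['ee_rot']);print(o['position'],np.arctan2(m[1,1],m[0,1]),o['force'],o['joints'])
for n in('wrist','top'):
    d=grab(n,n+'2'); print(d['vfov'],d['cx'],d['cy'],d['xyz'])
print(proj(np.load('pics/wrist2.npz'),[.507,.143,.058]))
E
```

```text
[0.45195129 0.14208431 0.25905689] -0.18005769100541255 [-0.46360307 -1.34417675 -0.59816851] [ 0.17192955  0.23618249 -0.70155902  1.83466245  0.16600322  1.13157536
 -0.76713325]
66.11855726967498 321.63423376573667 241.89876806246423 [0.46614944 0.21791471 0.41720914]
43.255152115852525 313.23354355692476 243.78302109333652 [0.45751849 0.15092383 0.94221873]
[376.22194327 203.09044734]
```

View pics/wrist2.png

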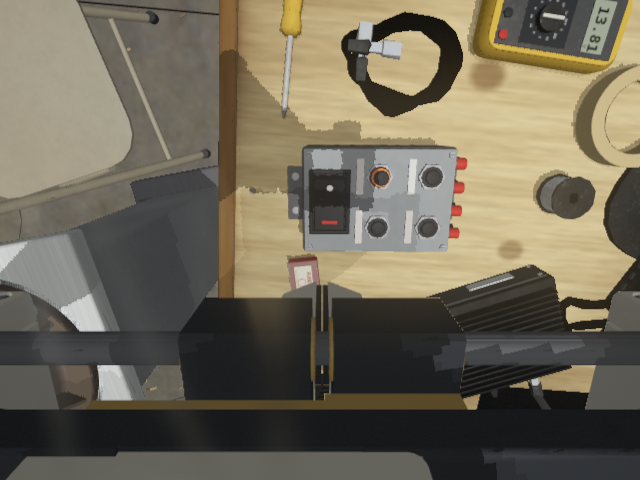

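The wrist view shows the popped button at (381,177) and the caps at (432,177), (377,228) and (427,228). The dot is at (330,188), the bar at (330,222) and the shut fingertips near (322,290).

```bash
cat > m.py <<'E'
from h import *
import sys
# dark round caps refined by mask centroid around guesses
d=np.load('pics/wrist2.npz'); im=d['image'].astype(int)
G=[(432,177),(427,228),(377,228),(381,178)]; Z=[.065,.065,.065,.073]
U=[]
for g in G:
    x,y=g; s=im[y-12:y+13,x-12:x+13].max(2)<75
    n,l,st,c=cv2.connectedComponentsWithStats(s.astype(np.uint8))
    k=1+np.argmax(st[1:,4]); U.append(c[k]+[x-12,y-12]); print(U[-1].round(1),st[k])
L=np.array([[50,25],[50,-25],[0,-25],[0,25]])/1000
th,t,M,r=fit(L,[ray(d,*u,z) for u,z in zip(U,Z)]); print(th,t,r.round(1).tolist())
print('dot',ray(d,330,188,.07),'bar',ray(d,330,222,.064))
for n,l in dict(left=[-.048,.017],right=[-.048,-.017],pop=[0,.025]).items(): print(n,M@l+t)
print('TCP proj',proj(d,observe()['position']))
E
python3 m.py
```

```text
[431.9 176.4] [ 5  4 15 17 81]
[427.6 228.5] [  5   5  16  16 109]
[376.7 228.7] [  3   3  19  18 181]
[380.2 178.1] [ 5  5 15 14 99]
-0.1739428810758856 [0.50772443 0.14396524] [[0.2, 0.5], [-0.1, -0.3], [-0.2, -0.3], [0.1, 0.1]]
dot [0.46479892 0.16750335 0.07      ] bar [0.45902416 0.13371202 0.064     ]
left [0.46339089 0.16901593]
right [0.45750661 0.13552899]
pop [0.51205111 0.16858799]
TCP proj [322.18682681 308.88087865]
```

{"op": "drive_tool", "data": {"steps": [[1,6,13,-20,0],[1,5.5,13.5,-20,0],[1,0,0,-30,0],[1,0,0,-30,0],[1,0,0,-30,0],[1,0,0,-25,0],[1,0,0,-15,0],[1,0,0,-7,0],[1,0,0,0,0],[1,0,0,0,0]]}}

```text
clock: 3.2
position: [0.4643, 0.166, 0.0834]
ee_rot: [2.417, 2.006, 0.0]
force: [1.0, -0.3, 0.2]
width: 0.004
gripper_force: 0.0
```

{"op": "drive_tool", "data": {"steps": [[1,-1,2.5,-2,0],[1,0,0,-3,0],[1,0,0,-2,0],[1,0,0,-2,0],[1,0,0,-2,0],[1,0,0,-2,0],[1,0,0,-2,0],[1,0,0,-1,0],[1,0,0,0,0]]}}

```text
clock: 3.95
position: [0.4626, 0.1688, 0.0663]
ee_rot: [-2.416, -2.008, 0.002]
force: [0.4, 1.1, 0.8]
width: 0.004
gripper_force: 0.0
```

{"op": "drive_tool", "data": {"steps": [[1,0,0,-0.7,0],[1,0,0,0,0],[1,0,0,6,0],[1,0,0,20,0],[1,0,0,28,0],[1,20,0,30,0],[1,28,0,0,0],[1,0,0,0,0]]}}

```text
clock: 4.62
position: [0.5167, 0.169, 0.1527]
ee_rot: [2.417, 2.002, 0.01]
force: [1.2, -0.4, 0.1]
width: 0.004
gripper_force: 0.0
```

```bash
python3 - <<'E'
from h import *
o=observe();print(o['position'],o['force'])
d=grab('wrist','wrist3'); e=grab('scene','scene3')
f=lambda d,s:cv2.resize(d['image'][:,:,::-1][s],(400,400),interpolation=2)
u=proj(d,[.48,.155,.06]).astype(int);v=proj(e,[.48,.155,.06]).astype(int);print(u,v)
g=lambda u,r:(slice(max(u[1]-r,0),u[1]+r),slice(max(u[0]-r,0),u[0]+r))
cv2.imwrite('pics/c3.png',np.hstack([f(d,g(u,110)),f(e,g(v,70))]))
E
```

```text
[0.51665953 0.1689786  0.15270627] [ 1.16617645 -0.35839559  0.14407653]
[274 273] [291 302]
```

View pics/c3.png

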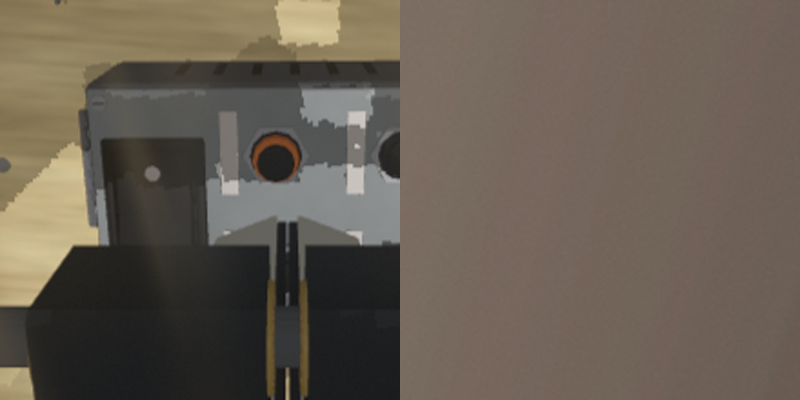

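The dot at crop (152,173) looks dull and level, but the right half is hidden. I'll step back for a clear view before going on.

{"op": "drive_tool", "data": {"steps": [[1,-5,-20,25,0],[1,-5,-30,30,0],[1,0,-30,20,0],[1,0,0,0,0]]}}

```text
clock: 5.05
position: [0.5019, 0.0845, 0.2271]
ee_rot: [2.418, 1.998, 0.001]
force: [0.2, 0.4, -0.0]
width: 0.003
gripper_force: 0.0
```

```bash
python3 - <<'E'
from h import *
d=grab('wrist','wrist4'); o=np.load('pics/wrist2.npz')
def crop(d):
    u=proj(d,[.48,.15,.06]).astype(int); print(u)
    return cv2.resize(d['image'][max(u[1]-70,0):u[1]+70,u[0]-70:u[0]+70,::-1],(400,400),interpolation=2)
cv2.imwrite('pics/c4.png',np.hstack([crop(o),crop(d)]))
E
```

```text
[348 201]
[280 152]
```

View pics/c4.png

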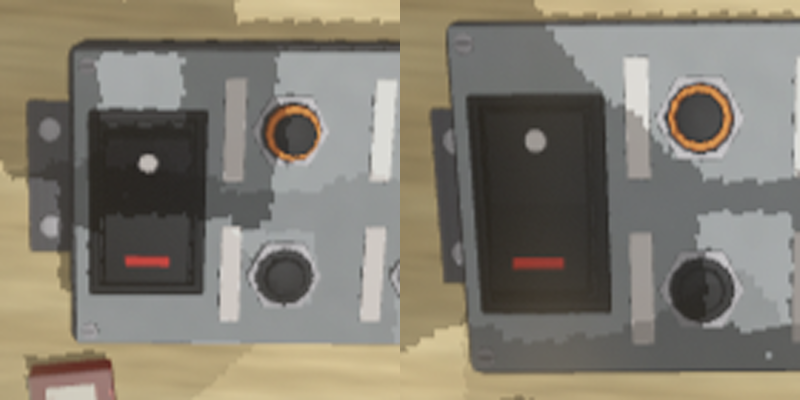

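The rocker has flipped. The dot moved outward (from 29% to 21% of the bezel length) and the bar moved inward (from 83% to 78%), so the master is off. Next is the popped button.

{"op": "drive_tool", "data": {"steps": [[1,5,28,-15,0],[1,5,28,-20,0],[1,0,28,-20,0],[1,0,0,-30,0],[1,0,0,-25,0],[1,0,0,-17,0],[1,0,0,-7,0],[1,0,0,0,0],[1,0,0,0,0]]}}

```text
clock: 5.85
position: [0.5105, 0.1746, 0.0904]
ee_rot: [-2.415, -2.009, 0.001]
force: [0.6, -0.1, 0.9]
width: 0.009
gripper_force: 0.0
```

{"op": "drive_tool", "data": {"steps": [[1,1.5,-6,0,0],[1,0,0,-5,0],[1,0,0,0,0],[1,0,0,0,0]]}}

```text
clock: 6.18
position: [0.5128, 0.1676, 0.0856]
ee_rot: [2.417, 2.007, 0.001]
force: [-0.0, -0.1, 0.8]
width: 0.009
gripper_force: 0.0
```

{"op": "drive_tool", "data": {"steps": [[1,0,0.5,-4,0],[1,0,0,-4,0],[1,0,0,-2,0],[1,0,0,-2,0],[1,0,0,-2,0],[1,0,0,-2,0],[1,0,0,-2,0],[1,0,0,-1.5,0],[1,0,0,0,0],[1,0,0,0,0]]}}

```text
clock: 7.02
position: [0.5126, 0.1684, 0.0657]
ee_rot: [-2.416, -2.008, 0.0]
force: [0.2, 0.4, -0.5]
width: 0.004
gripper_force: 0.0
```

{"op": "drive_tool", "data": {"steps": [[1,0,0,-0.7,0],[1,0,0,0,0],[1,0,0,6,0],[1,0,0,25,0],[1,0,0,35,0],[1,-5,-20,35,0],[1,-5,-32,35,0],[1,0,-32,25,0],[1,0,0,0,0],[1,0,0,0,0]]}}

```text
clock: 7.85
position: [0.5042, 0.0865, 0.2234]
ee_rot: [2.419, 2.001, 0.003]
force: [1.1, 0.1, 0.2]
width: 0.007
gripper_force: 0.0
```

```bash
python3 - <<'E'
from h import *
d=grab('wrist','wrist5'); o=np.load('pics/wrist4.npz'); print(observe()['position'])
def crop(d):
    u=proj(d,[.49,.15,.06]).astype(int); print(u)
    return cv2.resize(d['image'][max(u[1]-70,0):max(u[1]-70,0)+140,u[0]-70:u[0]+70,::-1],(400,400),interpolation=2)
cv2.imwrite('pics/c5.png',np.hstack([crop(o),crop(d)]))
E
```

```text
[0.50335363 0.08796048 0.22224119]
[292 150]
[289 154]
```

View pics/c5.png

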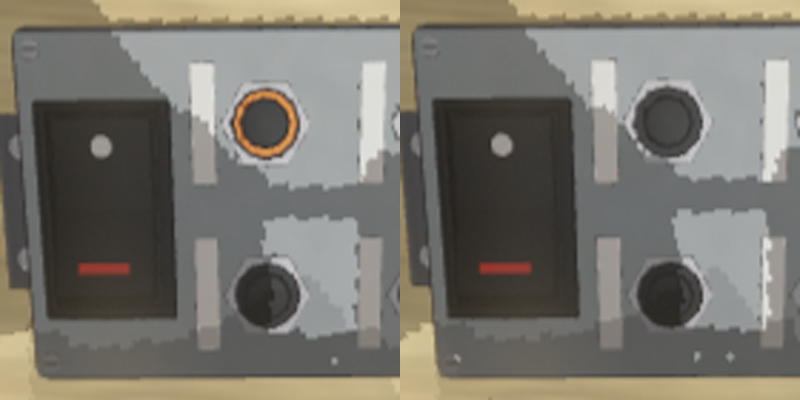

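The orange ring has gone, so the button is home, and the rocker is still off. Next I press the right half.

{"op": "drive_tool", "data": {"steps": [[1,-15,15,-15,0],[1,-16,16,-20,0],[1,-15,16,-20,0],[1,0,0,-30,0],[1,0,0,-25,0],[1,0,0,-14,0],[1,0,0,-8,0],[1,0,0,0,0],[1,0,0,0,0],[1,0,0,0,0]]}}

```text
clock: 8.73
position: [0.4575, 0.1362, 0.0904]
ee_rot: [2.416, 2.009, 0.002]
force: [0.1, 0.2, -0.4]
width: 0.003
gripper_force: 0.0
```

{"op": "drive_tool", "data": {"steps": [[1,0,-1,-5,0],[1,0,0,-5,0],[1,0,0,-3,0],[1,0,0,-2,0],[1,0,0,-2,0],[1,0,0,-2,0],[1,0,0,-2,0],[1,0,0,-2,0],[1,0,0,-2,0],[1,0,0,0,0],[1,0,0,0,0]]}}

```text
clock: 9.65
position: [0.4571, 0.1346, 0.0646]
ee_rot: [-2.416, -2.008, -0.0]
force: [-0.1, 0.1, 0.0]
width: 0.007
gripper_force: 0.0
```

{"op": "drive_tool", "data": {"steps": [[1,0,0,6,0],[1,0,0,25,0],[1,0,0,35,0],[1,15,-15,35,0],[1,16,-16,35,0],[1,15,-16,25,0],[1,0,0,0,0],[1,0,0,0,0]]}}

```text
clock: 10.32
position: [0.5045, 0.0867, 0.2274]
ee_rot: [2.418, 2.004, 0.004]
force: [-0.3, 0.5, -0.6]
width: 0.005
gripper_force: 0.0
```

```bash
python3 - <<'E'
from h import *
d=grab('wrist','wrist6'); o=np.load('pics/wrist5.npz'); print(observe()['position'])
def crop(d):
    u=proj(d,[.50,.15,.06]).astype(int); print(u); y=max(u[1]-80,0)
    return cv2.resize(d['image'][y:y+160,u[0]-80:u[0]+80,::-1],(400,400),interpolation=2)
cv2.imwrite('pics/c6.png',np.hstack([crop(o),crop(d)]))
E
```

```text
[0.50306058 0.08733623 0.22603833]
[301 151]
[301 152]
```

View pics/c6.png

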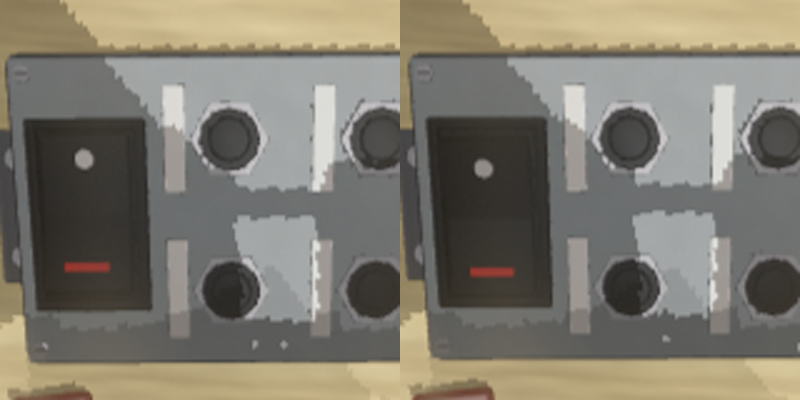

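The dot moved inward (y from 159 to 168) and the bar outward (267 to 272), so the master is on again. All four buttons are home and the arm is clear.

```bash
python3 -c "
from cell import arm; print(arm.sign_off())"
```

```text
the job is handed in; nothing more can be done
None
```

The job is done and handed in: I switched the master off, pushed the popped-out near-left breaker home, switched the master back on and withdrew clear, confirming each step in the wrist camera before going on.

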